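# Set a hold-down shoe with a feeler blade

### The job

Set the sprung hold-down shoe of the trimming station to the 8 mm feeler blade, the middle one of the three in thickness: slide the blade straight in under the raised shoe until its tip meets the stop and let go of it, then gently press the shoe down by its cap until its sprung foot bears on the blade, well short of solid. Draw the blade straight out, feeling that it drags under the foot (if it comes free, put it back and press a little further), lay it flat on the cork pad with its middle over the pad, and leave the shoe at that setting and everything else on the bench where it is.

Things in the scene. Friction and masses are not known exactly. Their poses are not given: they have to be found in the camera images.
- station: Trimming station, fixed. Origin: under its bed, plumb below the shoe's front face, on the centre line; x points into the station (the way the blade slides in), y left, z up. Bed 220 x 160 mm (x -120 to +100), top at z 20, no side guides. Grey head overhangs forward to x = -33, 100 mm wide, z 115 to 150: an upright gripper holding the blade would hit it, one tilted as the raked grip clears.
- stop (a point): The stop: front face of the station's grey column (100 mm wide), on the centre line at the bed's top, station x = 50, z = 20; station axes. The blade's tip ends here.
- shoe (a joint): How far the steel shoe (slide with rod and cap) is slid down, m: 0 = raised; gap between its sprung foot and the bed = 0.024 - reading; starts at 0 to 0.008. Foot touches the 8 mm blade at 0.016; at 0.021 the foot's spring is solid. Pushing the cap needs 5 N to slide it (8 N friction), 8 N as the foot touches the blade, 15 N just before solid. It stays where left.
- foot: The shoe's steel foot, a plate 45 x 60 x 10 mm (station x 0 to 45, y -30 to +30) hung below the shoe on springs: preload 3 N, 1.5 N per mm, 5 mm of travel. Origin and axes are the station's when the shoe is raised, and move down with the shoe and up as the spring is squeezed; its underside is 44 mm above this origin.
- cap_top (a point): Centre of the top of the shoe's round black push cap, 36 mm across, above the head at station x = 22.5, y = 0; 190 mm above the bench when the shoe is fully raised, and it goes down with the shoe.
- blade8_grip (a point): 8 mm feeler blade (the middle one, to be used): grasp point, on the centre line of its wooden grip, 50 mm behind the flat bar's middle and 43.6 mm above its underside. The grip, 16 mm wide (y) and 14 mm thick, rises from 32 mm behind the middle, raked back 27 degrees from vertical towards -x, and ends 60 mm behind the middle, 66 mm up. Axes: the flat bar's (x to the tip, z up), not raked.
- blade8_mid (a point): Centre of the flat steel bar of the 8 mm blade: 120 (x) x 30 (y) x 8 mm, lying flat on the bench; this point is 4 mm above its underside, the tip 60 mm further along +x. Mass about 0.21 kg with the grip.
- blade5_grip (a point): 5 mm feeler blade (the thinnest, not used): grasp point, on the centre line of its wooden grip, 50 mm behind the flat bar's middle and 40.6 mm above its underside. The grip, 16 mm wide (y) and 14 mm thick, rises from 32 mm behind the middle, raked back 27 degrees from vertical towards -x, and ends 60 mm behind the middle, 63 mm up. Axes: the flat bar's (x to the tip, z up), not raked.
- blade5_mid (a point): Centre of the flat steel bar of the 5 mm blade: 120 (x) x 30 (y) x 5 mm, lying flat on the bench; this point is 2.5 mm above its underside, the tip 60 mm further along +x. Mass about 0.14 kg with the grip.
- blade12_grip (a point): 12 mm feeler blade (the thickest, not used): grasp point, on the centre line of its wooden grip, 50 mm behind the flat bar's middle and 47.6 mm above its underside. The grip, 16 mm wide (y) and 14 mm thick, rises from 32 mm behind the middle, raked back 27 degrees from vertical towards -x, and ends 60 mm behind the middle, 70 mm up. Axes: the flat bar's (x to the tip, z up), not raked.
- blade12_mid (a point): Centre of the flat steel bar of the 12 mm blade: 120 (x) x 30 (y) x 12 mm, lying flat on the bench; this point is 6 mm above its underside, the tip 60 mm further along +x. Mass about 0.30 kg with the grip.
- blade8: The 8 mm blade as a whole: origin at the centre of the underside of its flat bar, axes as blade8_mid.
- pad: Cork pad fixed on the bench, 150 (x) x 90 (y) x 4 mm; origin at the centre of its underside, z up. The 8 mm blade is laid down here.
- glue: White glue bottle, 56 mm across, 170 mm tall; origin at the centre of its underside. Bystander.
- tin: Low steel tin, 64 mm across, 55 mm tall; origin under its centre. Bystander.
- offcut: Plywood offcut 50 x 35 x 22 mm; origin under its centre. Bystander.
- driver: Screwdriver with black handle lying along its x, 200 mm long, 26 mm thick; origin under its middle. Bystander.
- spanner: Steel spanner lying along its x, 140 mm long, 8 mm thick; origin under its middle. Bystander.
- tape: Tape measure standing on edge, 65 x 32 x 60 mm; origin under its centre. Bystander.
- block: Cork sanding block 90 x 60 x 30 mm; origin under its centre. Bystander.
Things that resemble listed ones, but are neither listed nor needed, are in the scene too. Several things have the shape of the pad; the one meant has the colours described above.

How it is judged (in metres and radians):
On the way, in this order (a step that is already met when the one before it is completed fails the run):
1. the 8 mm blade lies flat on the bed under the raised shoe, tip at the stop and in line with the station, and the robot has let go of it (x of blade8_mid in the frame of station between -0.018 and 0 m and y of blade8_mid in the frame of station between -0.018 and 0.018 m and z of blade8_mid in the frame of station below 0.03 m and angle between the x axis of station and the x axis of blade8_mid, either way round below 0.2 rad and value of joint shoe below 0.013 m and angle between blade8_mid's own z axis and vertical below 0.1 rad and contact force between the fingers and blade8 below 0.05 N), for 0.2 s.
2. the sprung foot bears on the blade, still at the stop (x of blade8_mid in the frame of station between -0.018 and 0 m and y of blade8_mid in the frame of station between -0.018 and 0.018 m and z of blade8_mid in the frame of station below 0.03 m and angle between the x axis of station and the x axis of blade8_mid, either way round below 0.2 rad and contact force between blade8 and foot above 2 N), for 0.2 s.
3. the blade, in the fingers and at least 15 mm on its way out, drags under the foot (x of blade8_mid in the frame of station below -0.027 m and contact force between blade8 and foot above 2 N and contact force between the fingers and blade8 above 1 N), for 0.1 s.
At the end, for the whole second after the job is handed in: The shoe is left so that the blade squeezed its sprung foot, but not solid (reading 0.0162 to 0.0202 m, an empty gap of 3.8 to 7.8 mm); the 8 mm blade lies flat and at rest on the cork pad, its middle over the pad (within 75 mm of its centre along it, 45 mm across) (value of joint shoe between 0.0162 and 0.0202 m and x of blade8_mid in the frame of pad between -0.075 and 0.075 m and y of blade8_mid in the frame of pad between -0.045 and 0.045 m and z of blade8_mid in the frame of pad below 0.012 m and angle between blade8_mid's own z axis and vertical below 0.1 rad and linear speed of blade8 below 0.02 m/s); the robot touches nothing.
It fails at once if one of the other two blades is shifted by more than 30 mm (distance of any of blade5_mid, blade12_mid from where it was at the start of the episode above 0.03 m).
It fails at once if another thing on the bench is shifted by more than 30 mm (distance of any of glue, tin, offcut, driver, spanner, tape, block from where it was at the start of the episode above 0.03 m).
It fails at once if the blade is crushed: more than 80 N between foot and blade (contact force between blade8 and foot above 80 N).
It also fails if it takes over 67 s, if anything falls off the work surface, if the arm or the gripper's body presses on something with over 40 N, if the wrist force passes 120 N, or if a joint passes its speed limit or range.

### The arm

A 7-joint arm with a two-finger parallel gripper is mounted at the origin on the work surface. World frame = base frame: x ahead of the robot, y to its left, z up, the work surface at z = 0. Lengths are in m, angles in degrees, forces in N, time in s.
With the tool pointing down it reaches from about 0.425 to 0.875 m from the base axis. Payload 8.4 kg.
Tool frame: the origin (TCP) lies at the very end of the fingers, on their centre line; the grasp point (between the pads) lies 19 mm behind it; z points along the fingers, y is the line along which they close (so a half turn about z gives the same grasp; the last joint's range is limited). The gripper opens to 85 mm and grips with 20 to 120 N. Pads are 22 mm wide; open, the fingers measure 114 mm over their backs; the gripper's body (76 mm by 85 mm) begins 54 mm behind the grasp point. The pads swing forward as they close: fully open they stand 13 mm farther back than shut.
Start: joints at [-80.913, 19.091, 2.286, 83.961, -0.768, 76.965, -3.352], TCP at [0.166, 0.628, 0.231] pointing down, gripper open.
Joint ranges: [-147.57, 147.57], [-21.85, 119.76], [-74.77, 79.35], [14.55, 137.4], [-85.83, 265.84], [4.83, 119.75], [-152.11, 152.11]. Speed limits (degrees/s): [127.2, 127.2, 159.86, 159.86, 180, 180, 180].

### API

Orientations are given as a 3x3 rotation matrix whose columns are the frame's x, y, z axes.
In Python, from rig import arm gives the robot as it stands. Calls block until the motion is done:
- arm.movep(position, orientation): joint-space move of the TCP to a pose.
- arm.servo_line(position, speed=0.15, orientation=None): straight line of the TCP; orientation=None keeps the orientation; speed is the mean speed in m/s.
- arm.goto_joints(angles): joint-space move.
- arm.gripper_to(opening, newtons=None): finger opening in m; newtons is the grip in N (None keeps the last); returns when the fingers have stopped.
- arm.wait(seconds).
- arm.solve_ik(position, orientation): joint angles nearest the present ones, or None.
- arm.state(): the state.
- arm.grab_frame(name): name is "scene" or "top"; returns the picture (480x640x3 uint8, red, green, blue); there is no depth.
- arm.camera_params(name): a dict with "intrinsics" (3x3 intrinsics, pixels), "k1" (the pictures are not rectified: a ray, as slopes to the right and down, at radius r is drawn at 1 + k1 r^2 times it, then the intrinsics apply), "cam_to_world" (4x4, takes a point from camera to world coordinates). Camera axes: x right, y down, z forward; pixel columns grow to the right and rows downward; lengths in m; the calibration is good to about 2 mm. A picture is of the moment at which its call begins. camera_params takes no time and is no camera call.
A pose or a line that the arm cannot do raises arm.MotionError and nothing moves.
- arm.close_job(): hands the job in; it is judged then, once.
Trained networks look in the newest picture that a camera, given by its name, has taken for a name from the list of things; names that differ only in an ending like _2 or _b are one class to them, and where a whole thing is asked for, a point or a joint stands for the part that bears it (a point fixed in the world has none). Each returns a list of dicts, best first, with "conf" (0 to 1); they miss things now and then, are a little off and sometimes report something else, mostly with a low value. They report only what shows in the picture. A call takes as long as a camera call. They do not tell look-alikes from the thing itself.
- arm.spot_in(camera, target): "extent" ([left, top, right, bottom] in pixels, round what is visible of it).
The state is a dict: "clock": time; "joint_pos": joint angles; "dq": joint speeds; "joint_torque": joint torques, N m; "position": TCP position; "eef_rot": TCP orientation; "wrist_force": force on the tool from outside, world axes, zero at the start; "torque": the same for the moment, N m; "finger_gap": finger opening in m; "gripper_force": force on a finger pad.
Only numpy, scipy, OpenCV 4.12 (cv2) and the standard library are available. Lean on these libraries where they do the work, as an engineer would, in place of code of your own. Each camera call takes 0.05 s, during which the arm holds its last target. There are 200 camera calls.

## Working session

There is one attempt and no reset: what is moved stays moved. The work goes in short steps, each a Python script; the robot and the scene stay as the last script left them, time stands still between calls to the robot, and variables do not carry over. Pictures are saved under pics/ and viewed, at most 10 in all, crops included, and the job is handed in when it is done.

```bash
ls; mkdir -p pics; python3 - <<'E'
from rig import arm
import cv2,numpy as np
for c in("scene","top"):
    im=arm.grab_frame(c); cv2.imwrite(f"pics/{c}0.png",im[:,:,::-1])
    p=arm.camera_params(c); print(c,p["intrinsics"],p["k1"],p["cam_to_world"])
    for t in["station","foot","shoe","cap_top","blade8","blade8_grip","blade5_mid","blade12_mid","pad","glue","tin","tape"]:
        print(t,[([round(v) for v in d["extent"]],round(d["conf"],2)) for d in arm.spot_in(c,t)[:5]])
print(arm.state())
E
```

```text
pics
scene [[540.0724937    0.         322.5774961 ]
 [  0.         540.0724937  227.75554196]
 [  0.           0.           1.        ]] -0.010309432458927669 [[ 4.99093515e-01  7.13118401e-01 -4.92308653e-01  1.14758059e+00]
 [ 8.66547887e-01 -4.10298893e-01  2.84164701e-01 -3.63849082e-01]
 [ 6.49382120e-04 -5.68433783e-01 -8.22728760e-01  1.13366297e+00]
 [ 0.00000000e+00  0.00000000e+00  0.00000000e+00  1.00000000e+00]]
station [([356, 188, 468, 281], 0.75)]
foot []
shoe [([407, 192, 440, 247], 0.79)]
cap_top [([410, 193, 437, 244], 0.98)]
blade8 [([303, 281, 322, 343], 0.64)]
blade8_grip [([305, 276, 323, 346], 0.88)]
blade5_mid [([214, 306, 253, 367], 0.82), ([276, 271, 298, 298], 0.31)]
blade12_mid [([299, 224, 341, 275], 0.7)]
pad [([237, 188, 292, 244], 0.67), ([223, 261, 279, 323], 0.57)]
glue [([350, 296, 379, 346], 0.97)]
tin [([165, 318, 196, 353], 0.66)]
tape [([435, 162, 467, 190], 0.65), ([355, 187, 467, 278], 0.44)]
top [[447.23777245   0.         321.15912303]
 [  0.         447.23777245 243.84295009]
 [  0.           0.           1.        ]] -0.03908867746708771 
[... 890 characters left out ...]
44093]), 'dq': array([ 0.02089171, -0.06268385, -0.03914378,  0.01381962, -0.08525186,
       -0.03558176, -0.0329295 ]), 'joint_torque': array([ 6.27455165e-05, -6.58312154e+01,  1.36311091e+00, -4.05810320e+01,
        1.65201863e-02,  2.94269172e-03,  2.05199638e-05]), 'position': array([0.16575556, 0.62848738, 0.23132881]), 'eef_rot': array([[-9.66943490e-01,  2.54990759e-01,  9.93702325e-06],
       [ 2.54990759e-01,  9.66943490e-01, -2.09486438e-05],
       [-1.49502505e-05, -1.77223057e-05, -1.00000000e+00]]), 'wrist_force': array([ 0.55789756,  1.09149014, -0.25269046]), 'torque': array([-0.01613044,  0.03534148,  0.04050024]), 'gripper_force': 0.0, 'finger_gap': 0.08545817143165524}
```

```bash
python3 - <<'E'
import cv2
a=cv2.imread("pics/top0.png")[130:370,130:490];cv2.imwrite("pics/t1.png",cv2.resize(a,(792,528),interpolation=cv2.INTER_CUBIC))
a=cv2.imread("pics/scene0.png")[150:390,150:490];cv2.imwrite("pics/s1.png",cv2.resize(a,(782,552),interpolation=cv2.INTER_CUBIC))
E
```

```text
(no output)
```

View pics/t1.png

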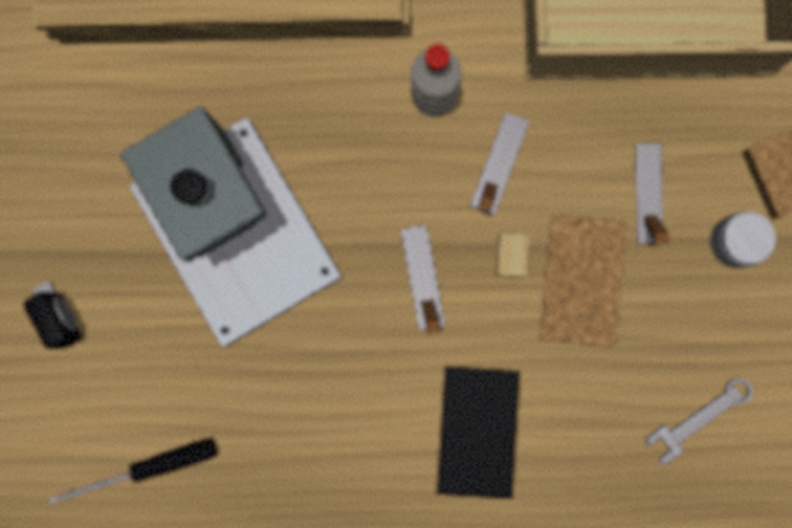

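View pics/s1.png

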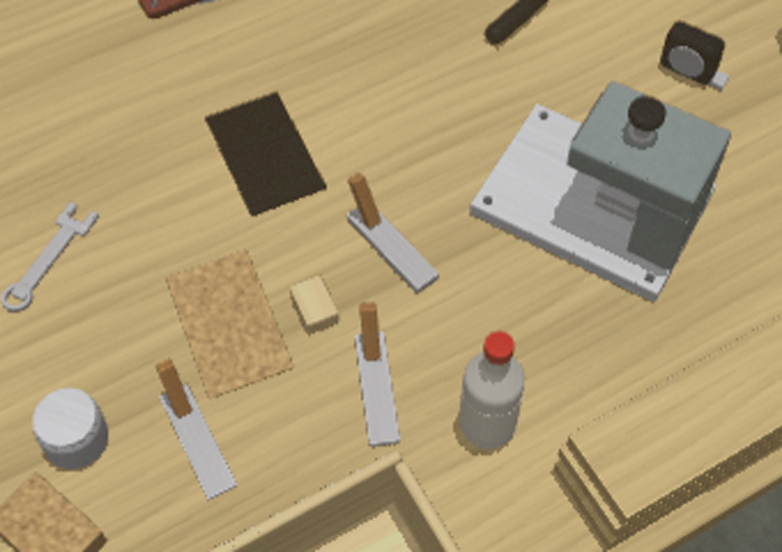

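```bash
cat > h.py <<'E'
import cv2,numpy as np
from scipy.optimize import minimize
from rig import arm
def proj(P,c):
    p=arm.camera_params(c);W=np.linalg.inv(p["cam_to_world"])
    return cv2.projectPoints(np.float64(P),cv2.Rodrigues(W[:3,:3])[0],W[:3,3],p["intrinsics"],np.array([p["k1"],0,0,0]))[0][:,0]
def unproj(uv,z,c):
    p=arm.camera_params(c);T=p["cam_to_world"]
    n=cv2.undistortPoints(np.float64([uv]),p["intrinsics"],np.array([p["k1"],0,0,0]))[0,0]
    d=T[:3,:3]@[*n,1];return T[:3,3]+d*(z-T[2,3])/d[2]
def place(q,P):
    x,y,a=q;c,s=np.cos(a),np.sin(a);P=np.atleast_2d(np.float64(P))
    return np.c_[x+c*P[:,0]-s*P[:,1],y+s*P[:,0]+c*P[:,1],P[:,2]]
def seg(a,b,n=40): return np.linspace(a,b,n)
def grad(im):
    g=cv2.GaussianBlur(im.astype(np.float32),(0,0),1.2)
    return np.sqrt(sum(cv2.Sobel(g[:,:,k],5,1,0)**2+cv2.Sobel(g[:,:,k],5,0,1)**2 for k in range(3)))
def fit(q0,edges,G):
    # edges: dict camera -> Nx3 points
    def f(d):
        q=np.array(q0)+d*[.01,.01,.1];s=0
        for c in edges:
            u=proj(place(q,edges[c]),c).astype(np.float32)
            s-=cv2.remap(G[c],u[:,:1],u[:,1:],1).mean()
        return s
    best=min((minimize(f,d,method="Nelder-Mead",options=dict(initial_simplex=np.vstack([d,d+np.eye(3)*.5]),xatol=1e-3)) for d in np.random.default_rng(0).normal(0,.5,(25,3))),key=lambda r:r.fun)
    return np.array(q0)+best.x*[.01,.01,.1],best.fun
def box(x0,x1,y0,y1,z): return np.vstack([seg((x0,y0,z),(x1,y0,z)),seg((x0,y1,z),(x1,y1,z)),seg((x0,y0,z),(x0,y1,z),20),seg((x1,y0,z),(x1,y1,z),20)])
E
cat > m.py <<'E'
from h import *
im={c:cv2.imread(f"pics/{c}0.png") for c in("top","scene")};G={c:grad(im[c]) for c in im}
t=lambda u,v:(130+u/2.2,130+v/2.2)
def guess(a,b,za,zb=None):  # tail, tip pixels in top crop
    A,B=unproj(t(*a),za,"top"),unproj(t(*b),za,"top");d=B-A;m=(A+B)/2
    return [m[0],m[1],np.arctan2(d[1],d[0])],np.hypot(*d[:2])
out={}
for n,a,b in[("near_glue",(484,208),(515,115)),("mid",(431,330),(414,228)),("right",(650,243),(649,144))]:
    q0,L=guess(a,b,.008)
    for h in(.005,.008,.012):
        top=np.vstack([seg((-.02,-.015,h),(.06,-.015,h)),seg((-.02,.015,h),(.06,.015,h)),seg((.06,-.015,h),(.06,.015,h),20)])
        sc=np.vstack([top,seg((.06,-.015,0),(.06,.015,0),20)])
        q,s=fit(q0,{"top":top,"scene":sc},G);print(n,np.round(q0,3),round(L,3),h,q.round(4),round(s,1))
    out[n]=q
A,B=unproj(t(282,310),.02,"top"),unproj(t(248,119),.02,"top")
F=[unproj(t(*p),.02,"top") for p in((224,345),(341,275),(248,119))]
d=F[2]-F[1];a=np.arctan2(d[1],d[0]);m=(F[0]+F[1])/2;q0=[m[0]+.12*np.cos(a),m[1]+.12*np.sin(a),a]
print("station guess",np.round(q0,3),[round(np.hypot(*(F[i]-F[1])[:2]),3) for i in(0,2)])
E=np.vstack([seg((-.12,-.08,.02),(.1,-.08,.02)),seg((-.12,.08,.02),(-.04,.08,.02),20),seg((-.12,-.08,.02),(-.12,.08,.02)),seg((-.033,-.05,.15),(.04,-.05,.15),20),seg((-.033,.05,.15),(.04,.05,.15),20),seg((-.033,-.05,.15),(-.033,.05,.15),30)])
q,s=fit(q0,{"top":E,"scene":E},G);print("station",q.round(4),s)
for c in E and im if 0 else im: print(c,"head",proj(place(q,[(-.033,-.05,.15),(-.033,.05,.15),(.0225,0,.19)]),c).round(1).tolist())
out["st"]=q
q0,L=guess((580,343),(590,217),.004);qp,s=fit(q0,{c:box(-.075,.075,-.045,.045,.004) for c in im},G);print("pad",np.round(q0,3),round(L,3),qp.round(4),s);out["pad"]=qp
np.savez("poses.npz",**out)
v={c:cv2.resize(im[c],None,fx=4,fy=4,interpolation=cv2.INTER_CUBIC) for c in im}
def dr(c,P,col):
    for u in proj(P,c): cv2.circle(v[c],tuple(int(k*4+1.5) for k in u),1,col,-1)
for c in im: dr(c,place(q,E),(0,0,255));dr(c,place(qp,box(-.075,.075,-.045,.045,.004)),(255,0,0))
cv2.imwrite("pics/ov.png",np.hstack([v["top"][650:1250,700:1100],v["scene"][720:1320,1400:1800]]))
S=cv2.resize(im["scene"],None,fx=8,fy=8,interpolation=cv2.INTER_NEAREST)
cr=lambda x,y:S[y*8-140:y*8+140,x*8-130:x*8+130]
cv2.imwrite("pics/tips.png",np.hstack([cr(318,338),cr(333,270),cr(245,360)]))
E
python3 m.py
```

```text
Traceback (most recent call last):
  File "m.py", line 13, in <module>
    q,s=fit(q0,{"top":top,"scene":sc},G);print(n,np.round(q0,3),round(L,3),h,q.round(4),round(s,1))
        ~~~^^^^^^^^^^^^^^^^^^^^^^^^^^^^^
  File "h.py", line 26, in fit
    best=min((minimize(f,d,method="Nelder-Mead",options=dict(initial_simplex=np.vstack([d,d+np.eye(3)*.5]),xatol=1e-3)) for d in np.random.default_rng(0).normal(0,.5,(25,3))),key=lambda r:r.fun)
  File "h.py", line 26, in <genexpr>
    best=min((minimize(f,d,method="Nelder-Mead",options=dict(initial_simplex=np.vstack([d,d+np.eye(3)*.5]),xatol=1e-3)) for d in np.random.default_rng(0).normal(0,.5,(25,3))),key=lambda r:r.fun)
              ~~~~~~~~^^^^^^^^^^^^^^^^^^^^^^^^^^^^^^^^^^^^^^^^^^^^^^^^^^^^^^^^^^^^^^^^^^^^^^^^^^^^^^^^^^^^^^^^^^^^^^^^^
  File "h.py", line 23, in f
    u=proj(place(q,edges[c]),c).astype(np.float32)
      ~~~~^^^^^^^^^^^^^^^^^^^^^
  File "h.py", line 5, in proj
    p=arm.camera_params(c);W=np.linalg.inv(p["cam_to_world"])
ValueError: time passes only in moves, steps and waits
```

```bash
python3 - <<'E'
s=open("h.py").read().replace("arm.camera_params(c)","cp(c)").replace("def proj","import functools\n@functools.lru_cache\ndef cp(c): return arm.camera_params(c)\ndef proj",1)
open("h.py","w").write(s)
E
time python3 m.py
```

```text
near_glue [ 0.68  -0.117 -0.344] 0.118 0.005 [ 0.6755 -0.1153 -0.3833] -309.6
near_glue [ 0.68  -0.117 -0.344] 0.118 0.008 [ 0.6762 -0.1157 -0.3834] -307.1
near_glue [ 0.68  -0.117 -0.344] 0.118 0.012 [ 0.6772 -0.1161 -0.383 ] -300.1
mid [ 0.542 -0.023  0.145] 0.122 0.005 [ 0.5393 -0.0214  0.1581] -349.5
mid [ 0.542 -0.023  0.145] 0.122 0.008 [ 0.5404 -0.0217  0.1571] -358.8
mid [ 0.542 -0.023  0.145] 0.122 0.012 [ 0.5435 -0.022   0.1573] -368.4
right [ 0.638 -0.294 -0.029] 0.119 0.005 [ 0.6379 -0.2939 -0.0246] -288.1
right [ 0.638 -0.294 -0.029] 0.119 0.008 [ 0.6386 -0.2938 -0.0192] -282.6
right [ 0.638 -0.294 -0.029] 0.119 0.012 [ 0.6379 -0.2935 -0.0215] -267.0
station guess [0.612 0.2   0.523] [np.float64(0.157), np.float64(0.215)]
station [0.612  0.2015 0.5183] -405.01611328125
top head [[249.9, 225.7], [211.8, 248.1], [214.8, 213.5]]
scene head [[397.1, 213.1], [415.7, 183.5], [431.7, 197.0]]
pad [ 0.537 -0.215 -0.112] 0.15 [ 0.5394 -0.2119 -0.1224] -94.81944274902344
real	0m5.038s
user	0m5.471s
sys	0m0.116s
```

View pics/ov.png

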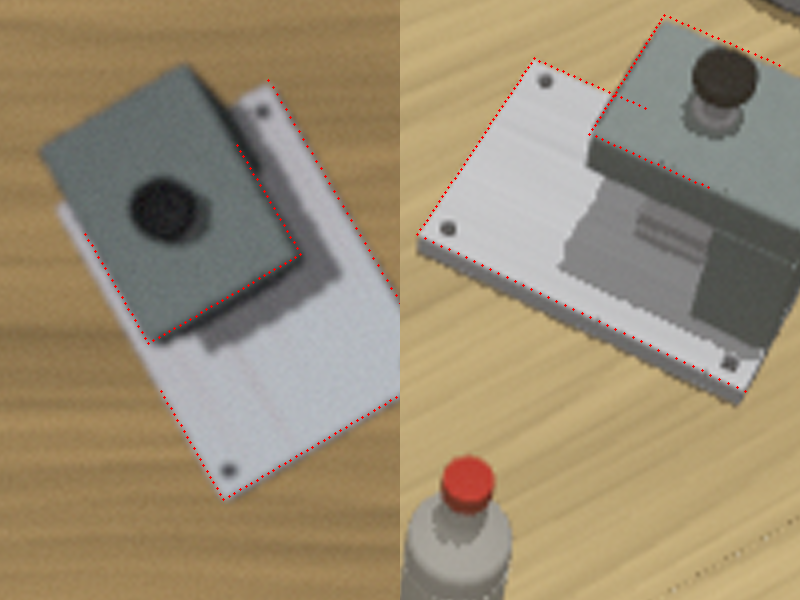

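View pics/tips.png

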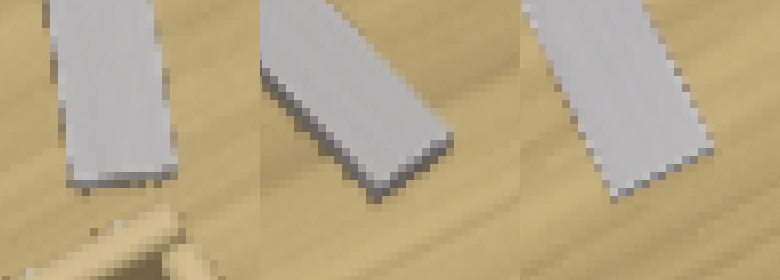

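```bash
cat >> h.py <<'E'
P=np.load("poses.npz");ST=P["st"];PAD=P["pad"];B8=np.array([.6762,-.1157,-.3834])
S27,C27=np.sin(np.radians(27)),np.cos(np.radians(27))
def R(yaw,flip):
    z=np.array([S27,0,-C27]);y=np.array([0,flip,0.]);M=np.c_[np.cross(y,z),y,z]
    c,s=np.cos(yaw),np.sin(yaw);return np.array([[c,-s,0],[s,c,0],[0,0,1]])@M
def tcp(q,zu,dx=0,dz=0,back=0):
    "TCP for blade at q (underside zu); dx along blade x; back = retreat along the grip"
    l=np.array([-.05+dx,0,.0436+zu+dz])+np.array([S27,0,-C27])*(.019-back);return place(q,l)[0]
def stq(dx): x,y,_=place(ST,[dx,0,0])[0];return np.array([x,y,ST[2]])
def s(): 
    a=arm.state();print("t",round(a["clock"],2),a["position"].round(4),"F",a["wrist_force"].round(1),"T",a["torque"].round(2),"gap",round(a["finger_gap"],4),"gf",round(a["gripper_force"],1));return a
E
python3 - <<'E'
from h import *
pq=np.array([PAD[0],PAD[1],0])
for f in(1,-1):
    for n,q,p in[("pick",B8,tcp(B8,0)),("prepick",B8,tcp(B8,0,back=.08)),("lift",B8,tcp(B8,.12)),("pre",stq(-.17),tcp(stq(-.17),.1)),("in",stq(-.01),tcp(stq(-.01),.02)),("pad",PAD,tcp(PAD,.004)),("padhigh",PAD,tcp(PAD,.1))]:
        j=arm.solve_ik(p,R(q[2],f));print(f,n,p.round(3),None if j is None else np.round(j))
for f in(0,1.57,3.14,-1.57):
    c=place(ST,[.0225,0,.25])[0];M=np.array([[np.cos(f),np.sin(f),0],[np.sin(f),-np.cos(f),0],[0,0,-1.]]);print(c,arm.solve_ik(c,M))
E
```

```text
1 pick [ 0.638 -0.1    0.027] [-23.  18.  25. 121.   8.  18.  60.]
1 prepick [ 0.604 -0.087  0.098] [-46.   7.  46. 123.  11.  27.  58.]
1 lift [ 0.638 -0.1    0.147] [-52.   8.  56. 117.   4.  33.  67.]
1 pre [0.428 0.097 0.127] None
1 in [0.567 0.176 0.047] [-46.  10.  30. 127. -31.  20. 128.]
1 pad [ 0.498 -0.207  0.031] [ 41.   7. -19. 132. -17.  16. 121.]
1 padhigh [ 0.498 -0.207  0.127] [-43. -17.  60. 131.  18.  32.  90.]
-1 pick [ 0.638 -0.1    0.027] [-57.  36.  70. 122. -60.  28. -61.]
-1 prepick [ 0.604 -0.087  0.098] [ -68.   15.   74.  124.  -12.   26. -101.]
-1 lift [ 0.638 -0.1    0.147] [ -65.   14.   73.  117.  -10.   33. -100.]
-1 pre [0.428 0.097 0.127] None
-1 in [0.567 0.176 0.047] [-55.  11.  39. 128. -36.  21. -47.]
-1 pad [ 0.498 -0.207  0.031] [-23.   6.  48. 135. -41.  19. -37.]
-1 padhigh [ 0.498 -0.207  0.127] [-46. -19.  62. 131.  21.  33. -93.]
[0.63150974 0.2126164  0.25      ] [ -51.80562749   24.11415766   40.93430996   81.39631418  -15.7578484
   80.29176751 -100.71649293]
[0.63150974 0.2126164  0.25      ] [-49.88730654  23.50248741  38.02159498  81.29818625 -14.43873598
  80.10752044 -11.75850792]
[0.63150974 0.2126164  0.25      ] [-41.83602913  21.71458761  26.38155967  80.86470205  -9.62057938
  79.64496342  74.55842395]
[0.63150974 0.2126164  0.25      ] [ 18.78537815  33.30999211 -62.88007465  77.36358316  29.3218817
  86.47672614 138.35609265]
```

```bash
python3 - <<'E'
from h import *
for f in(1,-1):
  for z in(.023,.06,.1,.15):
    print(f,z,[(dx,None if (j:=arm.solve_ik(tcp(stq(dx),z),R(ST[2],f))) is None else np.round(j).astype(int).tolist()) for dx in(-.14,-.12,-.105,-.09)])
E
```

```text
1 0.023 [(-0.14, None), (-0.12, None), (-0.105, [39, 2, -53, 135, -17, 19, 121]), (-0.09, [-79, -4, 64, 137, -10, 19, 114])]
1 0.06 [(-0.14, None), (-0.12, [-28, -8, 13, 137, -11, 25, 114]), (-0.105, [-71, -15, 53, 137, 13, 26, 92]), (-0.09, [-73, -12, 55, 135, 8, 25, 97])]
1 0.1 [(-0.14, [-40, -17, 23, 137, 1, 32, 103]), (-0.12, [-64, -21, 43, 136, 17, 34, 88]), (-0.105, [-67, -19, 46, 135, 17, 33, 88]), (-0.09, [-69, -16, 48, 133, 14, 32, 91])]
1 0.15 [(-0.14, [-29, -19, 13, 133, -3, 40, 106]), (-0.12, [-42, -19, 23, 132, 3, 39, 99]), (-0.105, [-54, -19, 33, 131, 10, 39, 94]), (-0.09, [-65, -21, 42, 129, 16, 40, 88])]
-1 0.023 [(-0.14, None), (-0.12, None), (-0.105, [-28, -2, 13, 137, -19, 19, -59]), (-0.09, [-54, -1, 39, 137, -18, 19, -60])]
-1 0.06 [(-0.14, None), (-0.12, [-28, -8, 13, 137, -11, 25, -66]), (-0.105, [-53, -9, 36, 137, -2, 25, -75]), (-0.09, [-53, -7, 36, 135, -5, 24, -72])]
-1 0.1 [(-0.14, [-16, -14, 2, 136, -12, 32, -65]), (-0.12, [-49, -16, 31, 136, 5, 32, -81]), (-0.105, [-49, -13, 31, 134, 3, 31, -79]), (-0.09, [-50, -11, 32, 132, 0, 31, -78])]
-1 0.15 [(-0.14, [-16, -18, 2, 133, -10, 40, -68]), (-0.12, [-47, -20, 27, 132, 7, 40, -84]), (-0.105, [-48, -18, 28, 130, 5, 39, -83]), (-0.09, [-48, -15, 28, 129, 4, 38, -81])]
```

```bash
python3 - <<'E'
from h import *
a=arm.state();p=a["position"].copy();p[2]=.34
arm.servo_line(p,speed=.3);s()
j=np.array(arm.state()["joint_pos"]);j[0]=8;j[2]=0;j[6]=-40;arm.goto_joints(j);s()
arm.gripper_to(.045,60)
M=R(B8[2],-1)
arm.movep(tcp(B8,0,back=.09),M);a=s();print(a["joint_pos"].round())
arm.servo_line(tcp(B8,0,back=.0),.12);s()
cv2.imwrite("pics/g1.png",arm.grab_frame("scene")[240:390:,230:430,::-1].repeat(3,0).repeat(3,1))
E
```

```text
t 1.81 [0.1658 0.6288 0.3411] F [-0.1 -0.2 -0.3] T [-0.01 -0.02 -0.  ] gap 0.085 gf 0.0
t 4.93 [ 0.6367 -0.1279  0.3406] F [ 0.4  0.2 -0.8] T [-0.01 -0.04  0.  ] gap 0.0855 gf 0.0
t 6.84 [ 0.6008 -0.0852  0.1077] F [-0.8  0.7  0.3] T [ 0.2   0.48 -0.  ] gap 0.0451 gf 0.0
[   1.    5.   -3.  121.   23.   30. -132.]
t 7.74 [ 0.6381 -0.1001  0.0272] F [ 0.1 -0.1  0.4] T [ 0.22  0.46 -0.01] gap 0.045 gf 0.0
```

View pics/g1.png

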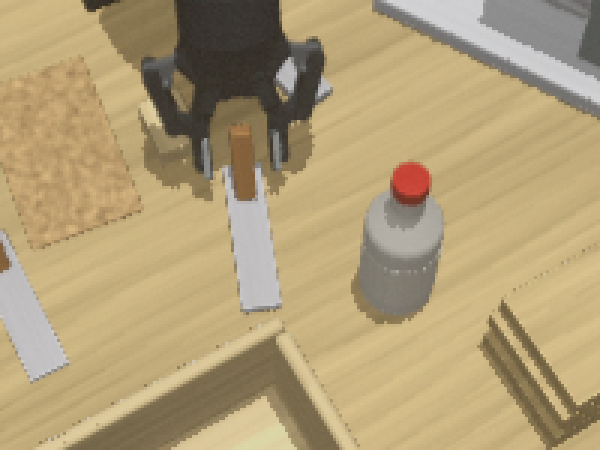

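```bash
python3 - <<'E'
from h import *
M=R(ST[2],-1)
arm.gripper_to(0,60);s()
arm.servo_line(tcp(B8,.03),.15);a=s()
q=np.array([.545,-.09,B8[2]])
for x in(.545,.56,.575):
    try: arm.servo_line(tcp(np.array([x,-.09,B8[2]]),.14),.2);break
    except arm.MotionError as e: print(e)
a=s();print(a["joint_pos"].round())
try:
    arm.movep(tcp(stq(-.11),.14),M);a=s();print(a["joint_pos"].round())
    arm.servo_line(tcp(stq(-.105),.06),.15);a=s();print(a["joint_pos"].round(1))
    for z in(.024,): print(arm.solve_ik(tcp(stq(-.1),z),M),arm.solve_ik(tcp(stq(-.08),z),M))
except arm.MotionError as e: print(e)
for c in("top","scene"): cv2.imwrite(f"pics/{c}2.png",arm.grab_frame(c)[:,:,::-1])
i=cv2.imread("pics/top2.png")[160:310,160:350];k=cv2.imread("pics/scene2.png")[150:300,310:500]
cv2.imwrite("pics/g2.png",cv2.resize(np.hstack([i,k]),None,fx=2.1,fy=2.1,interpolation=cv2.INTER_CUBIC))
E
```

```text
t 8.16 [ 0.6381 -0.1001  0.0274] F [-3.6  1.9  5.8] T [ 0.08  0.63 -0.17] gap 0.0148 gf 60.5
t 8.51 [ 0.6381 -0.1004  0.057 ] F [-0.2 -1.  -3.2] T [0.29 0.78 0.  ] gap 0.0155 gf 59.4
t 9.53 [ 0.5066 -0.0746  0.1658] F [-0.7 -0.3 -2.3] T [0.28 0.76 0.  ] gap 0.0156 gf 59.4
[   1.  -11.   -5.  129.   17.   39. -128.]
t 10.47 [0.4806 0.1259 0.166 ] F [-0.  -0.3 -1.9] T [-0.44  0.67  0.01] gap 0.0148 gf 59.4
[-21. -13.   5. 131.  -9.  37. -70.]
t 11.16 [0.4853 0.1287 0.0872] F [-0.3  0.6 -1.3] T [-0.37  0.65 -0.06] gap 0.0152 gf 59.4
[-22.2  -5.7   6.7 135.3 -13.8  24.7 -64.5]
[-22.99985686  -0.906956     7.49081936 136.55047424 -19.54097614
  19.09176115 -58.71512242] [-23.69401855   1.35919671   7.51869898 134.31050779 -19.53587489
  19.00049407 -59.44440755]
```

View pics/g2.png

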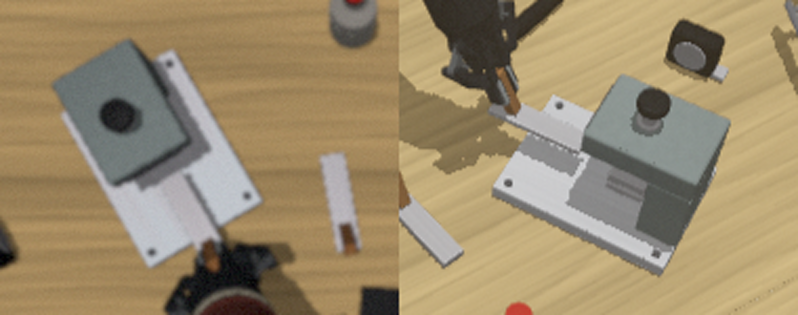

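```bash
python3 - <<'E'
from h import *
u=np.array([np.cos(ST[2]),np.sin(ST[2]),0])
arm.servo_line(tcp(stq(-.098),.023),.15)
arm.servo_line(tcp(stq(-.025),.023),.15);a=s();f0=a["wrist_force"]@u
dx=-.025
while dx<.001:
    dx+=.002;arm.servo_line(tcp(stq(dx),.023),.04)
    f=arm.state()["wrist_force"]@u-f0
    if f<-5: break
print("dx",dx,"f",f);a=s()
fz0=a["wrist_force"][2];z=.023
while z>.018:
    z-=.001;arm.servo_line(tcp(stq(dx-.001),z),.04)
    fz=arm.state()["wrist_force"][2]-fz0
    if fz>4: break
print("z",z,fz);s()
arm.gripper_to(.045,60);s()
im={c:arm.grab_frame(c)[:,:,::-1] for c in("top","scene")}
cv2.imwrite("pics/g3.png",cv2.resize(np.hstack([im["top"][160:310,160:350],im["scene"][150:300,310:500]]),None,fx=2.1,fy=2.1,interpolation=cv2.INTER_CUBIC))
E
```

```text
t 12.29 [0.5536 0.1682 0.0496] F [-0.1  0.2 -2.5] T [-0.43  0.65  0.  ] gap 0.015 gf 59.4
dx -0.008999999999999994 f -12.517243699592358
t 14.29 [0.566  0.1753 0.0481] F [-10.6  -6.5   1.1] T [-1.33  2.24 -0.06] gap 0.015 gf 60.6
z 0.020999999999999998 12.541433565377117
t 14.79 [0.566  0.1752 0.0473] F [-16.   -7.3  13.7] T [-1.03  2.24  0.05] gap 0.0151 gf 62.1
t 15.18 [0.5677 0.1763 0.048 ] F [-1.   0.7 -0.3] T [-0.2   0.39  0.04] gap 0.045 gf 0.0
```

View pics/g3.png

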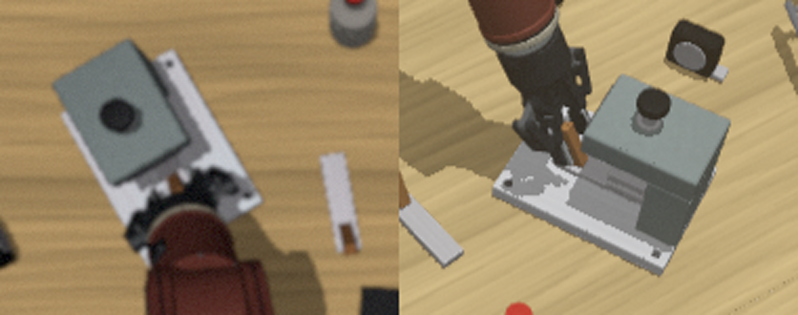

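```bash
cat > press.py <<'E'
from h import *
D=np.c_[[-np.cos(ST[2]),-np.sin(ST[2]),0],[-np.sin(ST[2]),np.cos(ST[2]),0],[0,0,-1.]]
D[:,0]=np.cross(D[:,1],D[:,2]);D=-D@np.diag([1,1,-1])
D=np.c_[np.cross(-D[:,1]*0+R(ST[2],-1)[:,1],[0,0,-1]),R(ST[2],-1)[:,1],[0,0,-1.]]
C=place(ST,[.0225,0,0])[0]
def at(z): return np.array([C[0],C[1],z])
def down(z0,target):
    "press in steps until actual TCP z <= target"
    f0=arm.state()["wrist_force"][2];z=z0
    while True:
        z-=.001;arm.servo_line(at(z),.03);a=arm.state();f=a["wrist_force"][2]-f0
        print(round(z,4),round(a["position"][2],4),round(f,1),end=" | ")
        if a["position"][2]<=target or f>14: break
    print();return z
E
sed -i '/^D=np.c_\[\[-/d;/^D\[:,0\]/d;s/-D\[:,1\]\*0+//' press.py
python3 - <<'E'
from press import *
arm.wait(.2)
arm.servo_line(tcp(stq(-.009),.021,back=.07),.2)
p=arm.state()["position"].copy();p[2]=.28;arm.servo_line(p,.3)
arm.gripper_to(0,40)
arm.movep(at(.25),D);a=s();print(a["joint_pos"].round())
arm.servo_line(at(.196),.15);s()
down(.194,.1722);s()
E
```

```text
t 17.97 [0.6315 0.2121 0.2499] F [-0.3 -0.1  0.6] T [ 0.01 -0.01  0.01] gap -0.0 gf 0.0
[-26.  21.   5.  80.  -2.  80. -82.]
t 18.48 [0.6314 0.2122 0.1976] F [-0.3 -1.   0.7] T [-0.04 -0.01  0.  ] gap -0.0001 gf 0.0
0.193 0.1939 -0.6 | 0.192 0.192 -1.1 | 0.191 0.1908 -1.3 | 0.19 0.1899 -0.0 | 0.189 0.1893 2.2 | 0.188 0.1882 3.3 | 0.187 0.187 2.5 | 0.186 0.186 3.4 | 0.185 0.1849 2.2 | 0.184 0.1839 3.4 | 0.183 0.1829 3.2 | 0.182 0.1819 3.7 | 0.181 0.1809 2.6 | 0.18 0.1799 2.6 | 0.179 0.1789 2.8 | 0.178 0.1779 3.3 | 0.177 0.1769 2.7 | 0.176 0.1759 2.6 | 0.175 0.1749 3.2 | 0.174 0.1741 3.5 | 0.173 0.1734 5.9 | 0.172 0.1727 7.4 | 0.171 0.1719 9.2 | 
t 24.23 [0.6316 0.2126 0.1719] F [-3.6 -1.9  9.9] T [-0.26  0.6   0.01] gap 0.0003 gf 4.8
```

```bash
python3 - <<'E'
from press import *
arm.wait(.25)
arm.servo_line(at(.27),.2)
arm.gripper_to(.045,60)
M=R(ST[2],-1)
p=tcp(stq(-.01),.02,back=.07)
p2=p.copy();p2[2]=.27;arm.movep(p2,M)
arm.servo_line(p,.2);arm.servo_line(tcp(stq(-.01),.02),.12);s()
arm.gripper_to(0,60);a=s()
u=np.array([np.cos(ST[2]),np.sin(ST[2]),0])
for dx in np.arange(-.014,-.075,-.006):
    arm.servo_line(tcp(stq(dx),.0202),.05);w=arm.state()["wrist_force"];print(round(dx,3),round(w@u,1),round(w[2],1),end=" | ")
s()
arm.servo_line(tcp(stq(-.098),.022),.1);a=s();print(a["joint_pos"].round(1))
E
```

```text
t 28.06 [0.5677 0.176  0.0474] F [0.5 0.6 1. ] T [-0.25  0.41 -0.02] gap 0.0451 gf 0.0
t 28.43 [0.5676 0.1761 0.0477] F [-3.6 -1.8  6.4] T [-0.19  0.65  0.14] gap 0.0149 gf 58.4
-0.014 -3.8 8.7 | -0.02 -2.9 7.9 | -0.026 -1.0 7.1 | -0.032 -0.6 6.8 | -0.038 -0.1 7.0 | -0.044 0.3 7.4 | -0.05 -0.3 7.6 | -0.056 0.1 8.3 | -0.062 -1.5 9.7 | -0.068 -1.4 9.9 | -0.074 -1.0 11.6 | t 31.34 [0.512  0.144  0.0477] F [-1.2  0.1 11.6] T [ 0.28 -0.21  0.02] gap 0.0154 gf 61.0
t 31.73 [0.4896 0.1318 0.0479] F [-1.  -0.4  0.3] T [-0.37  0.57 -0.04] gap 0.0151 gf 60.0
[-21.1  -0.4   5.5 136.4 -20.   18.8 -58.3]
```

```bash
python3 - <<'E'
from press import *
M=R(ST[2],-1)
arm.servo_line(tcp(stq(-.106),.05),.15)
arm.servo_line(tcp(stq(-.118),.10),.15)
arm.servo_line(tcp(stq(-.112),.14),.15);s()
N=R(PAD[2],-1)
arm.movep(tcp(PAD,.14),N);a=s();print(a["joint_pos"].round(1))
im={c:arm.grab_frame(c)[:,:,::-1].copy() for c in("top","scene")}
g=lambda i:cv2.cvtColor(i,6)
T=g(cv2.imread("pics/scene0.png"))[190:216,408:440];W=g(im["scene"])[180:240,398:450]
r=cv2.matchTemplate(W,T,cv2.TM_CCOEFF_NORMED);print("cap now offset",np.array(cv2.minMaxLoc(r)[3])-[10,10],cv2.minMaxLoc(r)[1], proj([at(.19)],"scene"),proj([at(.1719)],"scene"),proj([at(.182)],"scene"))
print(arm.spot_in("scene","cap_top")[:1])
cv2.imwrite("pics/g4.png",cv2.resize(np.hstack([im["top"][160:310,160:420],im["scene"][150:300,200:470]]),None,fx=1.5,fy=1.5,interpolation=cv2.INTER_CUBIC))
for zu in(.03,.006): arm.servo_line(tcp(PAD,zu),.15)
a=s();fz0=a["wrist_force"][2];zu=.006
while zu>.002:
    zu-=.001;arm.servo_line(tcp(PAD,zu),.04)
    if arm.state()["wrist_force"][2]-fz0>3: break
print(zu);s()
E
```

```text
t 32.98 [0.4784 0.1255 0.1654] F [ 0.1 -0.4 -1.5] T [-0.43  0.75 -0.02] gap 0.0154 gf 59.6
t 34.23 [ 0.4986 -0.2053  0.1665] F [-0.2  0.1 -2.9] T [0.09 0.79 0.04] gap 0.0155 gf 59.6
[ -2.1  -9.5  22.6 126.8  -4.8  35.8 -72.5]
cap now offset [-1  5] 0.8945822715759277 [[431.67444965 196.95816059]] [[430.32779549 201.93031963]] [[431.07515663 199.17097558]]
[{'extent': [407.7, 194.3, 437.3, 246.7], 'conf': 0.7}]
t 35.57 [ 0.4984 -0.207   0.0331] F [-0.9  0.9 -1.5] T [ 0.06  0.82 -0.05] gap 0.015 gf 59.6
0.004
t 36.07 [ 0.4988 -0.207   0.0317] F [-8.8  2.9 11.9] T [0.35 0.93 0.19] gap 0.0151 gf 61.7
```

View pics/g4.png

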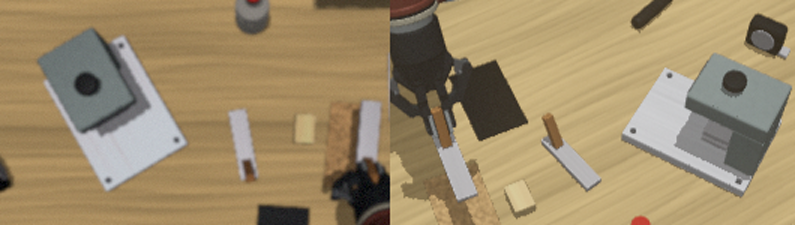

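```bash
python3 - <<'E'
from press import *
arm.gripper_to(.045);s()
arm.servo_line(tcp(PAD,.004,back=.08),.2)
p=arm.state()["position"].copy();p[2]=.30;arm.servo_line(p,.3)
j=arm.state()["joint_pos"].copy();j[0]+=35;arm.goto_joints(j);a=s()
im={c:arm.grab_frame(c)[:,:,::-1].copy() for c in("top","scene")}
cv2.imwrite("pics/g5.png",cv2.resize(np.hstack([im["top"][160:310,160:460],im["scene"][180:330,200:430]]),None,fx=1.5,fy=1.5,interpolation=cv2.INTER_CUBIC))
E
```

```text
t 36.46 [ 0.4984 -0.2068  0.0308] F [ 0.8  0.2 -0.2] T [0.08 0.48 0.  ] gap 0.0451 gf 0.0
t 39.0 [ 0.2637 -0.4298  0.2973] F [ 0.4 -0.1 -0.6] T [0.34 0.33 0.02] gap 0.0454 gf 0.0
```

View pics/g5.png

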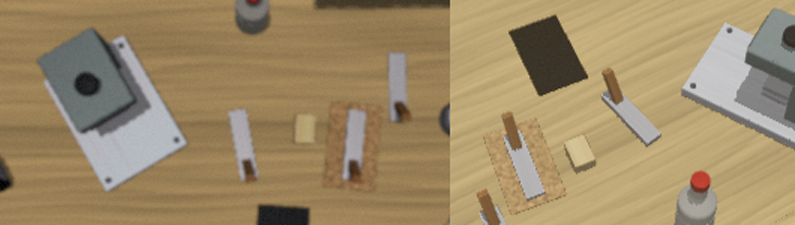

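The blade lies flat in the middle of the cork pad (around (354,145) in the left half of the picture), and the other things in view are where they were.

```bash
python3 -c "
from rig import arm
print(arm.close_job())"
```

```text
the job is handed in; nothing more can be done
None
```

I set the shoe to the 8 mm blade at a reading of about 18.1 mm, drew the blade out, laid it flat mid-pad, and handed the job in at about 39 s. The verdict was not shown, and the drag showed only as a faint force change of about 1.5 N as the blade left the foot.

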